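Open the service disconnect of a battery module

ROBOT

A 7-joint arm with a two-finger parallel gripper is mounted at the origin on the work surface. World frame = base frame: x ahead of the robot, y to its left, z up, the work surface at z = 0. Lengths are in m, angles in rad, forces in N, time in s.
With the tool pointing down it reaches from about 0.4 to 0.925 m from the base axis. Payload 5.6 kg.
Tool frame: the origin (TCP) lies between the finger pads; the fingertips stand 11 mm ahead of it and the grasp point (between the pads) lies 8 mm behind it; y points along the fingers, z is the direction in which the jaws open and shut, and the axes are right-handed (so a half turn about y gives the same grasp; the last joint's range is limited). The gripper opens to 85 mm and grips with 20 to 120 N. Pads are 22 mm wide; open, the fingers measure 114 mm over their backs; the gripper's body (76 mm by 85 mm) begins 54 mm behind the grasp point. The pads swing forward as they close: fully open they stand 13 mm farther back than shut.
Start: joints at [1.127, 0.468, -0.012, 1.603, 0.006, 1.071, -0.056], TCP at [0.254, -0.599, 0.242] pointing down, gripper open.
Joint ranges: [-2.53, 2.53], [-0.31, 2.02], [-1.57, 1.55], [0.28, 2.44], [-1.29, 4.43], [0.15, 1.84], [-2.92, 2.92]. Speed limits (rad/s): [2.57, 2.57, 3.14, 3.14, 3.14, 3.14, 3.14].

INTERFACE

Orientations are given as a unit quaternion [w, x, y, z].
In Python, from bench import env gives the robot as it stands.
- The arm moves only by the tool play_rows, never from a script. Its argument "moves" is a list that holds one entry, the list of rows, each a list of 4 numbers: the shift along the tool's x, y, z in mm, then the turn about the tool's y in degrees. In form: [[[tx, ty, tz, turn], ...]]. A call has 1 to 8 rows; each row shifts and turns the pose as measured when the row begins, along the tool's axes as they then stand; what a row does not reach is not made up. A row lasts 1/8 s, in which the tool goes at most 62.5 mm and 10.7 degrees, less where a joint would pass 70% of its speed; a pose out of reach is approached as far as the arm can. A call is refused whole if a number of a shift passes 62.5 or a number of a turn 10.7, either way. A call with a gripper value outside its range is refused whole. "claw" is the opening in per cent of the stroke, from 0 (shut) to 100 (fully open), set as the call begins (left out, the last holds). The fingers move at their own pace and stop on an object; the grip force is fixed at half the most. Time passes only in rows, so rows that do not move let the fingers close. It gives the time, the measured TCP pose, the force and the opening at its end, in the units of the state.
- env.sense(): the state, without advancing time (a new reading comes with each control period).
- env.capture(name): name is "side" or "top" or "wrist"; returns a dict with "pixels" (384x512x3 uint8, red, green, blue), "camera_matrix" (3x3 intrinsics, pixels), "cam_to_world" (4x4, takes a point from camera to world coordinates). Camera axes: x right, y up, looking along -z (the intrinsics and any distortion apply to the point x, -y, -z); pixel columns grow to the right and rows downward; lengths in m; the calibration is good to about 2 mm. The wrist camera is an equidistant fisheye: a pixel r from the principal point sees the ray r / f radians off the axis. A picture is of the moment at which its call begins. There is no depth.
- env.finish_job(): hands the job in, once; it reports no verdict.
The state is a dict: "time": time; "qpos": joint angles; "joint_vel": joint speeds; "joint_efforts": joint torques, N m; "tcp_pos": TCP position; "tool_rot": TCP orientation; "contact_force": force on the tool from outside, world axes, zero at the start; "ft_torque": the same for the moment, N m; "gripper_width": opening from 0.0 (shut) to 1.0 (fully open).
Only numpy, scipy, OpenCV 4.12 (cv2) and the standard library are available. Lean on these libraries where they do the work, as an engineer would, in place of code of your own. Each camera call takes 0.05 s, during which the arm holds its last target.

TASK

Make the battery module on the bench safe: push the small safety tab on top of the black service-disconnect block gently towards the lever's hinge until you feel it come up against its stop, then lift the U-shaped lever fully upright and let go of it. Do not ram the tab into its stop, do not force the lever while it is still locked, and leave the other things where they are.

Things in the scene. Friction and masses are not known exactly. Their poses are not given: they have to be found in the camera images.
- tab_mid (a point): centre of the safety tab: a grey ribbed thumb block 18 mm long (x), 24 mm wide (y), 15 mm high, standing 16 mm above the flat top of the black housing (the top face lies 8.5 mm below this point). Its axes: x is the release direction (level, from the lever's cross-bar towards the lever's hinge), y across, z up. It slides along x only, against a steady friction of about 4 N, and stays where it is left. It can be pushed on its -x face with shut fingertips or pinched.
- tab (a joint): how far the safety tab has been slid in the release direction (m); at the start 0 to 0.003. The fit of the hidden tooth under it differs from unit to unit: it meets its solid end stop somewhere between 0.008 and 0.027 and frees the lever only in the last 2 mm or so before that stop. Where that is cannot be seen or known beforehand, only felt as a sharp rise of the push force. The stop is plastic: more than 25 N on it (the 4 N of friction not counted) breaks it.
- bar_mid (a point): centre of the lever's cross-bar, the part to take hold of: a grey round bar 12 mm thick, 63 mm clear between the two arms, lying across (its y axis). At the start its centre is 28 mm above the battery module's top, and 47 mm of free space lies between it and the black housing; nothing is under or in front of it.
- lever (a joint): angle of the lever (rad): 0 lying flat, 1.571 upright against its stop. It turns stiffly (about 3.5 N at the cross-bar) and stays where it is left; while locked it moves less than about 0.15, and a pull of more than about 20 N at the cross-bar then breaks its hidden locking heel.
- lever_hinge (a point): point on the lever's hinge line, midway across the housing, 28 mm above the battery module's top; x towards the back of the housing (same as the tab's release direction), y along the hinge line, z up. The cross-bar is 105 mm from it: level towards -x at lever 0, straight above at 1.571. The lever's two arms run outside the housing, 69 mm apart.
- pack: the battery module: an aluminium slab 300 x 340 x 60 mm fixed to the bench, origin at the centre of its underside; the black housing (80 mm along x, 56 mm along y, 55 mm high) stands on its middle, centred on its origin, with the same axes.
- socket_mid (a point): bystander: centre of a steel wrench socket 26 mm thick, 45 mm tall, standing on the battery module near the back of the housing
- wrench: bystander: a steel spanner 200 mm long lying on the bench
- spray_can: bystander: a standing spray can 60 mm thick, 170 mm tall, origin under its centre
- bolt_cup: bystander: a steel bowl 80 mm wide, 40 mm high, origin under its centre

How it is judged:
On the way, in this order (a step that is already met when the one before it is completed fails the run):
1. the safety tab has been slid well along its way while the lever still lies flat (value of joint tab above 0.006 m and value of joint lever below 0.2 rad), for 0.2 s.
2. the lever has been lifted upright (value of joint lever above 1.4 rad), for 0.2 s.
At the end, for the whole second after the job is handed in: the lever stands upright (at least 1.4 rad, within 10 degrees of its stop), at rest, and the safety tab is still slid to the release side (more than 6 mm) (value of joint lever above 1.4 rad and velocity of joint lever between -0.05 and 0.05 rad/s and value of joint tab above 0.006 m); the robot touches nothing.
It fails at once if the tab is rammed into its end stop (more than 25 N on the stop) (contact force between pack_c2 and anything else above 25 N).
It fails at once if the lever is forced while still locked (more than 90 N on its heel) (contact force between lever and bolt above 90 N).
It fails at once if a bystander is disturbed (moved more than 15 mm) (distance of any of socket_mid, wrench, spray_can, bolt_cup from where it was at the start of the episode above 0.015 m).
It also fails if it takes over 58 s, if anything falls off the work surface, if the arm or the gripper's body presses on something with over 40 N, if the wrist force passes 120 N, or if a joint passes its speed limit or range.

## Working session

There is one attempt and no reset: what is moved stays moved. The work goes in short steps, Python scripts to look and compute and a tool call to move; the robot and the scene stay as the last step left them, time stands still between calls to the robot, and variables do not carry over. Pictures are saved under pics/ and viewed, and the job is handed in when it is done.

Besides the shell and the picture viewer there is one more tool, called as name([rows], argument=value, ...), one row to a line, values as JSON. play_rows: Moves the arm, as the interface text tells. Its arguments: {"type":"object","properties":{"moves":{"type":"array"},"claw":{"type":"number"}},"required":["moves"]}

```bash
ls; mkdir -p pics; cat > look.py <<'E'
import sys,cv2,pickle
from bench import env
tag=sys.argv[1]
for n in sys.argv[2:]:
    d=env.capture(n); pickle.dump(d,open(f'pics/{n}_{tag}.pkl','wb'))
    cv2.imwrite(f'pics/{n}_{tag}.png',cv2.cvtColor(d["pixels"],cv2.COLOR_RGB2BGR))
s=env.sense()
print({k:(s[k] if isinstance(s[k],(int,float)) else [round(float(x),4) for x in s[k]]) for k in ('time','tcp_pos','tool_rot','contact_force','gripper_width')})
E
python3 look.py a side top wrist; python3 -c "
import pickle
for n in('side','top','wrist'):
  d=pickle.load(open(f'pics/{n}_a.pkl','rb'));print(n,d['camera_matrix'],d['cam_to_world'],d.keys())"
```

```text
pics
{'time': 0.15, 'tcp_pos': [0.2533, -0.5981, 0.2415], 'tool_rot': [0.1406, -0.1409, 0.6934, -0.6925], 'contact_force': [0.0608, -1.0593, -1.0545], 'gripper_width': 0.9986981402575104}
side [[363.34761138   0.         257.70113876]
 [  0.         363.34761138 188.49921255]
 [  0.           0.           1.        ]] [[ 0.99634282  0.05858228 -0.06220209  0.49198145]
 [-0.08460955  0.77801227 -0.6225256  -0.466761  ]
 [ 0.01192502  0.6255118   0.78012357  0.70846287]
 [ 0.          0.          0.          1.        ]] dict_keys(['pixels', 'camera_matrix', 'cam_to_world'])
top [[427.32200251   0.         263.64131497]
 [  0.         427.32200251 193.66298857]
 [  0.           0.           1.        ]] [[-0.02755759  0.99844251 -0.04850903  0.48228942]
 [-0.99961183 -0.02772374 -0.00275555  0.03375027]
 [-0.00409611  0.04841426  0.99881894  1.066423  ]
 [ 0.          0.          0.          1.        ]] dict_keys(['pixels', 'camera_matrix', 'cam_to_world'])
wrist [[297.31863964   0.         253.56910392]
 [  0.         297.31863964 190.06403272]
 [  0.           0.           1.        ]] [[ 3.90262504e-01  8.89159541e-01  2.38936161e-01  3.13950030e-01]
 [-9.20703430e-01  3.77063447e-01  1.00639704e-01 -5.73035616e-01]
 [-6.09339226e-04 -2.59265246e-01  9.65805964e-01  3.72281318e-01]
 [ 0.00000000e+00  0.00000000e+00  0.00000000e+00  1.00000000e+00]] dict_keys(['pixels', 'camera_matrix', 'cam_to_world'])
```

View pics/side_a.png

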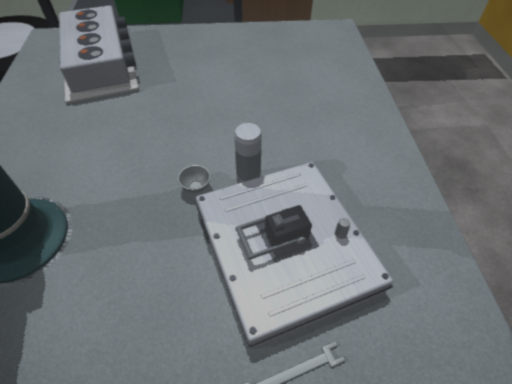

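View pics/top_a.png

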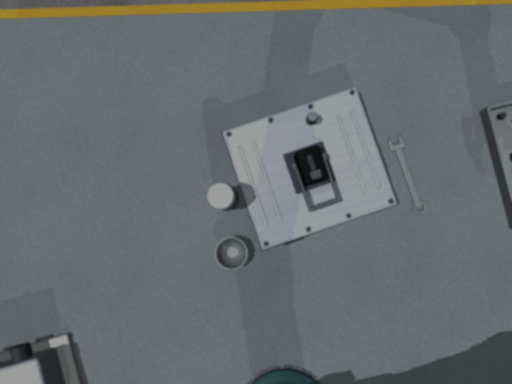

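The side view shows the module at about (290,245), with the lever bar at its left, around (250,243), and the housing at (288,222). In the top view the housing is at (311,166), the bar at about (325,203) and the socket at (313,117). I'll zoom in on both views.

```bash
python3 -c "
import cv2
a=cv2.imread('pics/side_a.png')[195:275,220:330];b=cv2.imread('pics/top_a.png')[135:220,270:355]
cv2.imwrite('pics/zs.png',cv2.resize(a,None,fx=7,fy=7,interpolation=cv2.INTER_CUBIC))
cv2.imwrite('pics/zt.png',cv2.resize(b,None,fx=7,fy=7,interpolation=cv2.INTER_CUBIC))"
```

```text
(no output)
```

View pics/zs.png

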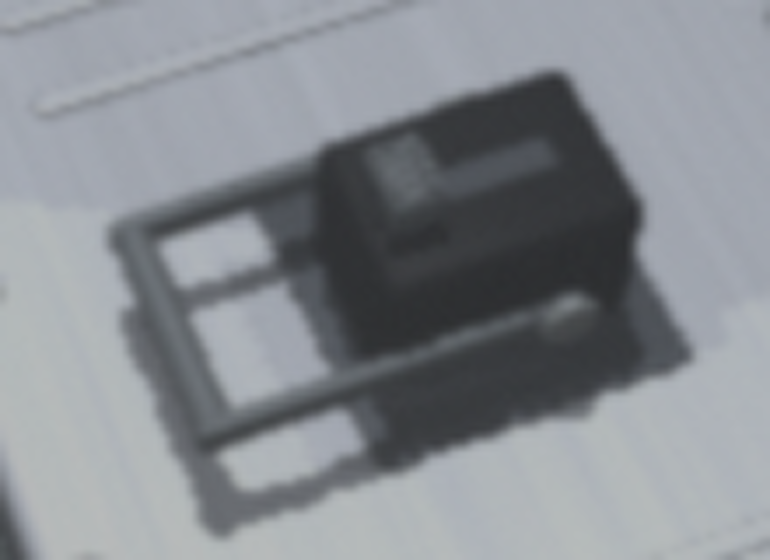

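View pics/zt.png

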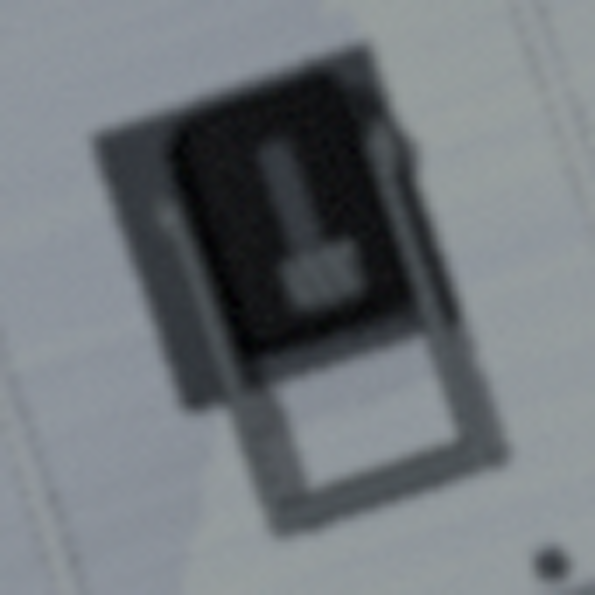

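```bash
cat > geo.py <<'E'
import numpy as np,cv2,pickle
def load(n,t): return pickle.load(open(f'pics/{n}_{t}.pkl','rb'))
def ray(d,u,v):
    K=d['camera_matrix'];T=d['cam_to_world']
    r=T[:3,:3]@np.array([(u-K[0,2])/K[0,0],-(v-K[1,2])/K[1,1],-1.]);return T[:3,3],r
def onz(d,p,z):
    o,r=ray(d,*p);return o+r*(z-o[2])/r[2]
def proj(d,X):
    T=d['cam_to_world'];K=d['camera_matrix'];c=T[:3,:3].T@(np.asarray(X)-T[:3,3])
    return K[0,0]*c[0]/-c[2]+K[0,2],K[1,1]*-c[1]/-c[2]+K[1,2]
E
python3 - <<'E'
from geo import *
for n,thr in(('top',115),('side',150)):
    d=load(n,'a');g=cv2.cvtColor(d['pixels'],cv2.COLOR_RGB2GRAY)
    print(n,'gray samples',g[150,200],g[200,370] if n=='top' else g[300,280])
    for thr in (110,120,130,140,150):
        m=(g>thr).astype(np.uint8)*255
        m=cv2.morphologyEx(m,cv2.MORPH_CLOSE,np.ones((9,9)))
        cs,_=cv2.findContours(m,cv2.RETR_EXTERNAL,cv2.CHAIN_APPROX_NONE)
        cs=[c for c in cs if cv2.pointPolygonTest(c,(330,185) if n=='top' else (275,285),False)>=0]
        if not cs: print(thr,'none');continue
        c=max(cs,key=cv2.contourArea);ap=cv2.approxPolyDP(c,8,True)[:,0]
        P=np.array([onz(d,p,.06) for p in ap])
        print(thr,cv2.contourArea(c),ap.tolist(),P[:,:2].round(3).tolist())
        W=np.array([onz(d,p[0],.06)[:2] for p in c],np.float32)
        print('   rect',cv2.minAreaRect(W))
E
```

```text
top gray samples 108 149
110 22785.5 [[353, 33], [352, 44], [320, 49], [309, 70], [347, 62], [351, 88], [223, 131], [237, 182], [254, 190], [248, 209], [261, 247], [292, 242], [312, 265], [295, 291], [315, 306], [339, 298], [340, 285], [318, 276], [332, 243], [362, 249], [375, 237], [389, 250], [384, 208], [405, 208], [367, 110], [391, 113], [371, 78], [382, 68], [374, 48], [388, 45]] [[0.911, -0.188], [0.884, -0.185], [0.874, -0.108], [0.824, -0.08], [0.841, -0.171], [0.778, -0.179], [0.683, 0.129], [0.56, 0.099], [0.54, 0.059], [0.496, 0.074], [0.406, 0.046], [0.416, -0.027], [0.361, -0.072], [0.302, -0.03], [0.266, -0.076], [0.283, -0.132], [0.313, -0.136], [0.335, -0.085], [0.411, -0.12], [0.395, -0.19], [0.422, -0.222], [0.391, -0.253], [0.49, -0.245], [0.488, -0.295], [0.723, -0.215], [0.715, -0.271], [0.8, -0.227], [0.824, -0.254], [0.873, -0.237], [0.879, -0.271]]
   rect ((0.5983876585960388, -0.14444893598556519), (0.4750184416770935, 0.550112783908844), 38.938804626464844)
120 17032.0 [[355, 88], [223, 132], [238, 181], [254, 188], [248, 208], [263, 248], [395, 203]] [[0.7
[... 4988 characters left out ...]
0.779, -0.192]]
   rect ((0.5626221895217896, -0.06419315934181213), (0.3467743694782257, 0.37577977776527405), 17.079736709594727)
140 19871.5 [[308, 163], [255, 188], [201, 193], [191, 184], [249, 338], [391, 280]] [[0.672, 0.121], [0.538, 0.053], [0.415, 0.047], [0.392, 0.075], [0.501, -0.277], [0.779, -0.192]]
   rect ((0.5851290225982666, -0.05714671313762665), (0.2958904802799225, 0.3746737837791443), 17.25165367126465)
150 19523.5 [[307, 163], [256, 188], [198, 197], [250, 338], [390, 280]] [[0.67, 0.121], [0.54, 0.052], [0.408, 0.036], [0.503, -0.277], [0.777, -0.192]]
   rect ((0.5914454460144043, -0.07523971796035767), (0.29302656650543213, 0.33503928780555725), 17.130657196044922)
```

```bash
python3 - <<'E'
from geo import *
c=np.array([.591,-.072]);a=np.radians(17.1);X=np.array([np.cos(a),np.sin(a)]);Y=np.array([-X[1],X[0]])
# hand-read pixels in zooms: side tab top face; top tab
S=load('side','a');T=load('top','a')
def s(p):return (p[0]/7+220-.43,p[1]/7+195-.43)
def t(p):return (p[0]/7+270-.43,p[1]/7+135-.43)
def loc(P):
    q=P[:2]-c;return (q@X*1000).round(1),(q@Y*1000).round(1)
print('tab top outline top',[loc(onz(T,t(p),.131)) for p in [(280,262),(350,240),(365,290),(297,312)]])
print('tab top outline side',[loc(onz(S,s(p),.131)) for p in [(362,150),(415,132),(440,185),(388,205)]])
print('bar ends top',[loc(onz(T,t(p),.088)) for p in [(290,510),(490,448)]])
print('bar ends side',[loc(onz(S,s(p),.088)) for p in [(128,228),(212,432)]])
print('housing top top',[loc(onz(T,t(p),.115)) for p in [(175,130),(335,75),(420,310),(245,355)]])
print('housing top side',[loc(onz(S,s(p),.115)) for p in [(325,150),(560,75),(640,210),(390,285)]])
for n,o,d in(('S',s,S),('T',t,T)):
  for q,z in ((-93,.088),(12,.088)): 
    for y in (-34.5,34.5):
      print(n,q,y,np.round(proj(d,[*(c+X*q/1000+Y*y/1000),z]),1))
E
```

```text
tab top outline top [(np.float64(-15.8), np.float64(11.4)), (np.float64(-16.3), np.float64(-11.7)), (np.float64(-32.7), np.float64(-11.0)), (np.float64(-32.4), np.float64(11.4))]
tab top outline side [(np.float64(-32.2), np.float64(6.4)), (np.float64(-16.2), np.float64(6.5)), (np.float64(-17.0), np.float64(-12.0)), (np.float64(-32.8), np.float64(-12.7))]
bar ends top [(np.float64(-91.2), np.float64(29.1)), (np.float64(-93.0), np.float64(-39.4))]
bar ends side [(np.float64(-92.4), np.float64(32.5)), (np.float64(-93.6), np.float64(-37.5))]
housing top top [(np.float64(36.0), np.float64(27.3)), (np.float64(36.3), np.float64(-26.9)), (np.float64(-43.7), np.float64(-28.0)), (np.float64(-39.4), np.float64(29.5))]
housing top side [(np.float64(-37.0), np.float64(20.0)), (np.float64(36.3), np.float64(19.3)), (np.float64(36.6), np.float64(-30.6)), (np.float64(-37.7), np.float64(-27.3))]
S -93 -34.5 [249.6 254.9]
S -93 34.5 [237.2 226.5]
S 12 -34.5 [299.1 237.4]
S 12 34.5 [284.6 210.9]
T -93 -34.5 [337.5 199.3]
T -93 34.5 [309.  208.9]
T 12 -34.5 [322.6 156.1]
T 12 34.5 [294.2 165.6]
```

```bash
cat > plan.py <<'E'
from geo import *
from scipy.spatial.transform import Rotation as R
from bench import env
import sys
c=np.array([.5916,-.0739]);a=np.radians(17.1)
P=R.from_euler('z',a).as_matrix()
s=env.sense();q=s['tool_rot'];M=R.from_quat([q[1],q[2],q[3],q[0]]).as_matrix()
p=np.array(s['tcp_pos']);l=P.T@(p-[*c,0])
print('t',round(s['time'],2),'tcp local mm',(l*1000).round(1),'grip',round(s['gripper_width'],3),'F local',(P.T@np.array(s['contact_force'])).round(1))
print('tool axes in pack frame (cols x,y,z)\n',(P.T@M).round(3), 'yaw err of z', np.degrees(np.arctan2(*(P.T@M)[[1,0],2])).round(2))
print('q',np.round(s['qpos'],2))
if len(sys.argv)>3:
    t=np.array([float(x) for x in sys.argv[1:4]]);print('tool shift mm',(( P.T@M).T@(t-l*1000)).round(1))
E
python3 plan.py -60 0 160
```

```text
t 0.15 tcp local mm [-477.5 -401.6  241.5] grip 0.999 F local [-0.3 -1.  -1.1]
tool axes in pack frame (cols x,y,z)
 [[-0.995 -0.     0.102]
 [-0.102  0.001 -0.995]
 [ 0.    -1.    -0.001]] yaw err of z -84.14
q [ 1.13  0.47 -0.01  1.6   0.01  1.07 -0.06]
tool shift mm [-456.3   82.  -356.8]
```

View pics/wrist_a.png

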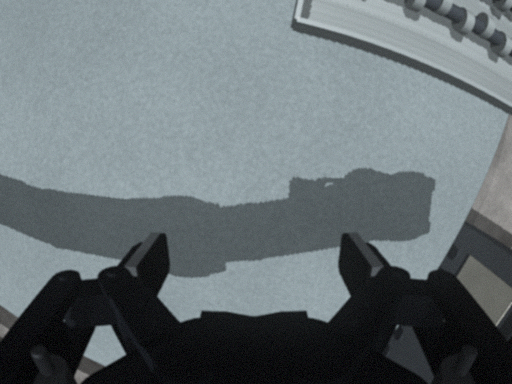

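play_rows([
  [[-43,0,-35,1],[-43,0,-35,1],[-43,0,-35,1],[-43,0,-35,1],[-43,0,-35,1],[-43,0,-35,1],[-43,0,-35,0],[-43,0,-35,0]],
], claw=0)

```text
time: 1.15
tcp_pos: [0.4878, -0.2133, 0.2394]
tool_rot: [0.098, -0.1, 0.7, -0.7]
contact_force: [0.1, -0.0, 0.4]
gripper_width: 0.001
```

```bash
python3 plan.py -60 0 165
```

```text
t 1.15 tcp local mm [-140.2 -102.7  239.4] grip 0.001 F local [ 0.1 -0.1  0.4]
tool axes in pack frame (cols x,y,z)
 [[-1.    -0.003 -0.017]
 [ 0.017  0.001 -1.   ]
 [ 0.003 -1.    -0.001]] yaw err of z -90.97
q [ 0.51  0.29 -0.19  1.88  0.07  0.98 -1.  ]
tool shift mm [ -78.6   74.3 -103.9]
```

play_rows([
  [[-25,10,-35,-0.5],[-25,20,-35,-0.5],[-20,22,-34,0],[-4,22,0,0],[0,0,0,0]],
])

```text
time: 1.78
tcp_pos: [0.5317, -0.0824, 0.1634]
tool_rot: [0.108, -0.109, 0.7, -0.698]
contact_force: [-1.0, -0.3, -0.5]
gripper_width: 0.009
```

```bash
python3 look.py b side top wrist; python3 plan.py -60 0 132; python3 -c "
import cv2
a=cv2.imread('pics/side_b.png')[165:275,200:330]
cv2.imwrite('pics/zs2.png',cv2.resize(a,None,fx=6,fy=5.4,interpolation=cv2.INTER_CUBIC))"
```

```text
{'time': 1.925, 'tcp_pos': [0.5331, -0.0835, 0.1657], 'tool_rot': [0.1094, -0.107, 0.6991, -0.6985], 'contact_force': [0.2122, -0.6994, 0.458], 'gripper_width': -0.001891716791777781}
t 1.93 tcp local mm [-58.7   8.  165.7] grip -0.002 F local [-0.  -0.7  0.5]
tool axes in pack frame (cols x,y,z)
 [[-1.     0.004  0.009]
 [-0.009  0.    -1.   ]
 [-0.004 -1.    -0.   ]] yaw err of z -89.5
q [ 0.3   0.4  -0.25  1.93  0.13  0.83 -1.28]
tool shift mm [ 1.5 33.7  8. ]
```

View pics/zs2.png

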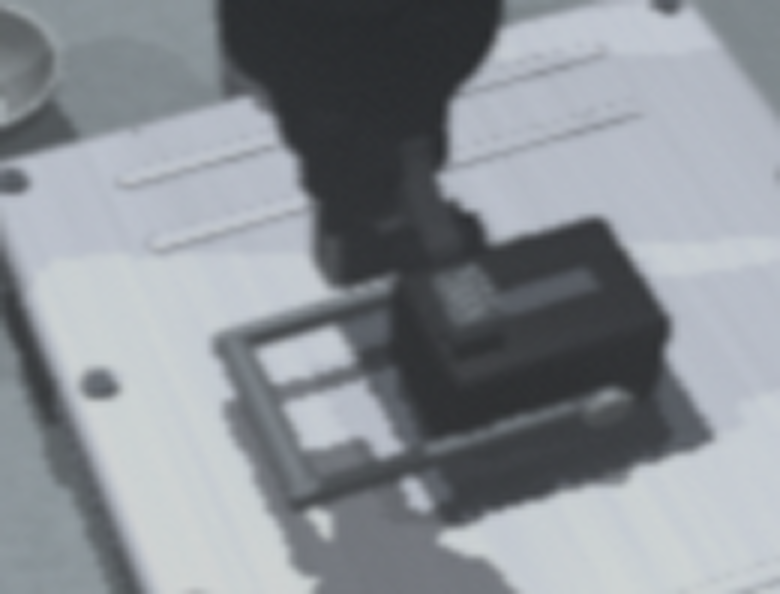

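View pics/wrist_b.png

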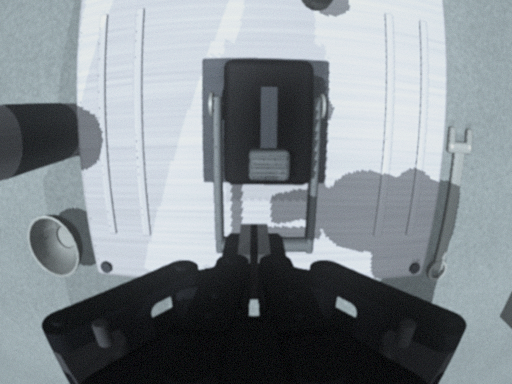

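The wrist view shows the tab at about (269,163), squarely ahead of the fingertips at (254,230). The fingers are about 8 mm too far towards +y. I'll shift them across and descend.

play_rows([
  [[1,12,8,0],[0,12,0,0],[0,9,0,0],[0,0,0,0]],
])

```text
time: 2.42
tcp_pos: [0.535, -0.0944, 0.1319]
tool_rot: [-0.109, 0.105, -0.699, 0.699]
contact_force: [0.3, 0.1, -0.1]
gripper_width: 0.001
```

```bash
python3 plan.py -45 0 132
```

```text
t 2.42 tcp local mm [-60.2  -3.  131.9] grip 0.001 F local [ 0.3  0.  -0.1]
tool axes in pack frame (cols x,y,z)
 [[-1.     0.005  0.005]
 [-0.005 -0.001 -1.   ]
 [-0.005 -1.     0.002]] yaw err of z -89.73
q [ 0.3   0.45 -0.23  1.94  0.15  0.76 -1.28]
tool shift mm [-15.2  -0.1  -2.9]
```

play_rows([
  [[-3,0,-3,0],[-3,0,0,0],[-3,0,0,0],[-1,0,0,0],[0,0,0,0]],
])

```text
time: 3.05
tcp_pos: [0.5451, -0.0875, 0.1327]
tool_rot: [-0.11, 0.105, -0.699, 0.699]
contact_force: [-0.5, -0.2, 0.4]
gripper_width: 0.002
```

```bash
python3 plan.py -45 0 131|head -1
```

```text
t 3.05 tcp local mm [-48.4   0.6 132.7] grip 0.002 F local [-0.5 -0.   0.4]
```

play_rows([
  [[-1,0,0,0],[-1,0,0,0],[-1,0,0,0]],
])

```text
time: 3.42
tcp_pos: [0.548, -0.0868, 0.1328]
tool_rot: [-0.11, 0.105, -0.699, 0.699]
contact_force: [0.1, 1.0, 0.4]
gripper_width: 0.001
```

```bash
python3 plan.py -45 0 131|head -1
```

```text
t 3.42 tcp local mm [-45.5   0.5 132.8] grip 0.001 F local [0.4 0.9 0.4]
```

play_rows([
  [[-1,0,0,0],[-1,0,0,0]],
])

```text
time: 3.68
tcp_pos: [0.55, -0.0862, 0.1328]
tool_rot: [-0.109, 0.105, -0.699, 0.699]
contact_force: [-1.4, -0.5, 0.2]
gripper_width: -0.003
```

play_rows([
  [[-1,0,0,0],[-1,0,0,0]],
])

```text
time: 3.92
tcp_pos: [0.5501, -0.0862, 0.1325]
tool_rot: [-0.108, 0.106, -0.699, 0.699]
contact_force: [-3.4, -0.8, 3.1]
gripper_width: -0.004
```

play_rows([
  [[-1,0,0,0],[-1,0,0,0]],
])

```text
time: 4.18
tcp_pos: [0.5512, -0.0859, 0.1325]
tool_rot: [-0.107, 0.107, -0.699, 0.699]
contact_force: [-4.1, -0.7, 3.3]
gripper_width: -0.003
```

```bash
python3 plan.py -45 0 131|head -1
```

```text
t 4.17 tcp local mm [-42.1   0.4 132.5] grip -0.003 F local [-4.1  0.5  3.3]
```

play_rows([
  [[-1.5,0,0,0],[-1.5,0,0,0]],
])

```text
time: 4.42
tcp_pos: [0.5539, -0.0851, 0.1324]
tool_rot: [-0.107, 0.107, -0.699, 0.699]
contact_force: [-4.3, -0.3, 3.0]
gripper_width: -0.003
```

play_rows([
  [[-1.5,0,0,0],[-1.5,0,0,0]],
])

```text
time: 4.68
tcp_pos: [0.557, -0.0841, 0.1324]
tool_rot: [-0.107, 0.107, -0.699, 0.699]
contact_force: [-4.2, -1.2, 1.5]
gripper_width: 0.003
```

```bash
python3 plan.py -45 0 131|head -1
```

```text
t 4.67 tcp local mm [-36.1   0.4 132.4] grip 0.003 F local [-4.4  0.1  1.5]
```

play_rows([
  [[-1,0,0,0],[-1,0,0,0]],
])

```text
time: 4.92
tcp_pos: [0.5591, -0.0834, 0.1324]
tool_rot: [-0.107, 0.107, -0.699, 0.699]
contact_force: [-3.4, -0.9, 4.0]
gripper_width: -0.0
```

play_rows([
  [[-1,0,0,0],[-1,0,0,0]],
])

```text
time: 5.18
tcp_pos: [0.5612, -0.0828, 0.1324]
tool_rot: [-0.107, 0.107, -0.699, 0.699]
contact_force: [-4.4, -1.3, 2.4]
gripper_width: -0.001
```

play_rows([
  [[-1,0,0,0],[-1,0,0,0]],
])

```text
time: 5.42
tcp_pos: [0.5632, -0.0822, 0.1325]
tool_rot: [-0.107, 0.107, -0.699, 0.699]
contact_force: [-4.5, -0.6, 2.4]
gripper_width: -0.001
```

play_rows([
  [[-1,0,0,0],[-1,0,0,0]],
])

```text
time: 5.68
tcp_pos: [0.5652, -0.0816, 0.1325]
tool_rot: [-0.107, 0.107, -0.699, 0.699]
contact_force: [-4.1, -1.1, 3.2]
gripper_width: 0.004
```

play_rows([
  [[-1,0,0,0],[-1,0,0,0]],
])

```text
time: 5.92
tcp_pos: [0.5673, -0.0809, 0.1324]
tool_rot: [-0.107, 0.107, -0.699, 0.699]
contact_force: [-3.6, -0.5, 2.7]
gripper_width: 0.001
```

play_rows([
  [[-1,0,0,0],[-1,0,0,0]],
])

```text
time: 6.18
tcp_pos: [0.5693, -0.0803, 0.1324]
tool_rot: [-0.107, 0.107, -0.699, 0.699]
contact_force: [-3.8, -0.7, 2.8]
gripper_width: 0.0
```

play_rows([
  [[-1,0,0,0],[-1,0,0,0]],
])

```text
time: 6.42
tcp_pos: [0.5714, -0.0797, 0.1325]
tool_rot: [-0.107, 0.107, -0.699, 0.699]
contact_force: [-3.7, -1.7, 3.2]
gripper_width: -0.0
```

Travel so far is about 22 mm, and the stop comes at 27 mm at the latest.

play_rows([
  [[-1,0,0,0],[-1,0,0,0]],
])

```text
time: 6.68
tcp_pos: [0.5727, -0.0793, 0.1324]
tool_rot: [-0.106, 0.107, -0.699, 0.699]
contact_force: [-7.6, -2.2, 5.8]
gripper_width: -0.001
```

The force is rising (about 8 N) and the motion fell short, so this is probably the stop. I'll confirm with one small step.

play_rows([
  [[-1,0,0,0]],
])

```text
time: 6.8
tcp_pos: [0.5727, -0.0793, 0.1322]
tool_rot: [-0.105, 0.108, -0.699, 0.7]
contact_force: [-6.7, -0.9, 4.8]
gripper_width: 0.003
```

play_rows([
  [[-1.5,0,0,0],[-1.5,0,0,0]],
])

```text
time: 7.05
tcp_pos: [0.5728, -0.0794, 0.1318]
tool_rot: [-0.102, 0.11, -0.699, 0.7]
contact_force: [-7.7, -1.6, 6.1]
gripper_width: -0.001
```

The tab won't move any further: no motion at about 8 N, after roughly 23 mm of travel. I'll back off and lift.

play_rows([
  [[4,0,0,0],[4,0,0,0],[10,-10,0,-10],[10,-20,0,-10],[10,-20,0,-10],[10,-20,0,-10],[10,0,0,-10],[10,0,0,-10]],
])

```text
time: 8.05
tcp_pos: [0.5282, -0.1185, 0.2053]
tool_rot: [-0.453, 0.451, -0.542, 0.545]
contact_force: [0.5, -0.2, -0.5]
gripper_width: 0.002
```

```bash
python3 plan.py -93 0 180;python3 look.py c side top wrist
```

```text
t 8.05 tcp local mm [-73.7 -24.  205.3] grip 0.002 F local [ 0.5 -0.4 -0.5]
tool axes in pack frame (cols x,y,z)
 [[-0.463  0.004  0.886]
 [-0.886 -0.003 -0.463]
 [ 0.    -1.     0.005]] yaw err of z -27.6
q [ 0.56  0.38 -0.49  1.88  0.22  0.93 -0.22]
tool shift mm [-12.3  25.1 -28.3]
{'time': 8.2, 'tcp_pos': [0.5281, -0.1188, 0.2049], 'tool_rot': [-0.4502, 0.4485, -0.5449, 0.5471], 'contact_force': [-0.0335, -0.7633, 0.0746], 'gripper_width': -0.0008513853960930737}
```

View pics/wrist_c.png

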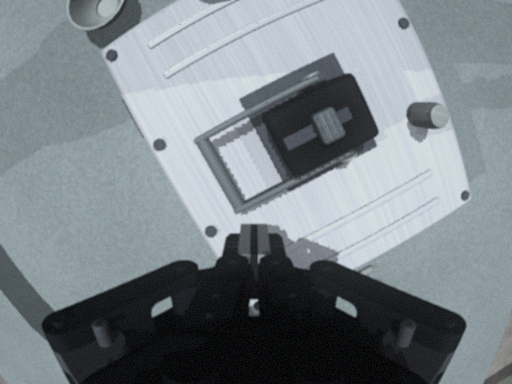

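View pics/side_c.png

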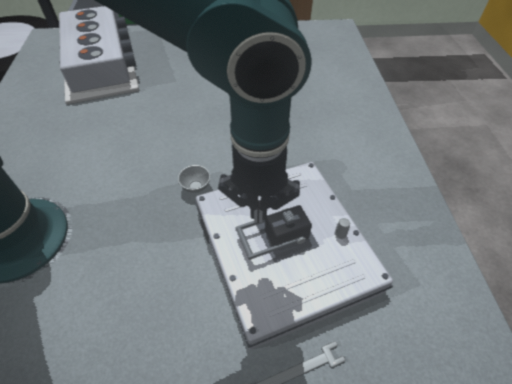

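The wrist view shows the tab slid back along its slot to about (328,126). The lever still lies flat, with the bar at about (218,175). I'll align the jaws across the bar, above it.

play_rows([
  [[-6,5,-14,-9.2],[-6,10,-14,-9.2],[0,10,0,-9.2],[0,0,0,0]],
], claw=50)

```text
time: 8.7
tcp_pos: [0.5028, -0.1005, 0.1793]
tool_rot: [0.569, -0.565, 0.421, -0.424]
contact_force: [-1.3, -0.5, 0.4]
gripper_width: 0.501
```

```bash
python3 plan.py -93 0 80
```

```text
t 8.7 tcp local mm [-92.7   0.7 179.3] grip 0.501 F local [-1.4 -0.   0.4]
tool axes in pack frame (cols x,y,z)
 [[-0.009  0.007  1.   ]
 [-1.    -0.001 -0.009]
 [ 0.001 -1.     0.007]] yaw err of z -0.49
q [ 0.62  0.39 -0.59  1.97  0.28  0.86  0.17]
tool shift mm [ 0.5 99.3 -1. ]
```

play_rows([
  [[0,20,-1,0],[0,20,0,0],[0,20,0,0],[0,20,0,0],[0,10,0,0],[0,9,0,0],[0,0,0,0]],
])

```text
time: 9.57
tcp_pos: [0.508, -0.0991, 0.0804]
tool_rot: [0.564, -0.558, 0.426, -0.435]
contact_force: [-0.2, 0.7, -0.0]
gripper_width: 0.504
```

```bash
python3 plan.py -93 0 80;python3 look.py d side wrist;python3 -c "
import cv2
a=cv2.imread('pics/side_d.png')[165:275,200:330]
cv2.imwrite('pics/zs4.png',cv2.resize(a,None,fx=6,fy=5.4,interpolation=cv2.INTER_CUBIC))"
```

```text
t 9.57 tcp local mm [-87.3   0.5  80.4] grip 0.504 F local [ 0.   0.7 -0. ]
tool axes in pack frame (cols x,y,z)
 [[-0.037  0.015  0.999]
 [-0.999 -0.005 -0.037]
 [ 0.004 -1.     0.015]] yaw err of z -2.12
q [ 0.53  0.54 -0.5   2.02  0.41  0.66  0.03]
tool shift mm [ 0.7  0.3 -5.7]
{'time': 9.675, 'tcp_pos': [0.5085, -0.0992, 0.0811], 'tool_rot': [0.5646, -0.5574, 0.4256, -0.4353], 'contact_force': [0.1461, -0.2528, 0.0025], 'gripper_width': 0.5018036444648425}
```

View pics/wrist_d.png

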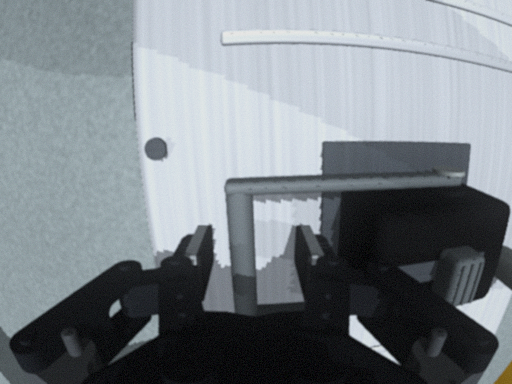

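View pics/zs4.png

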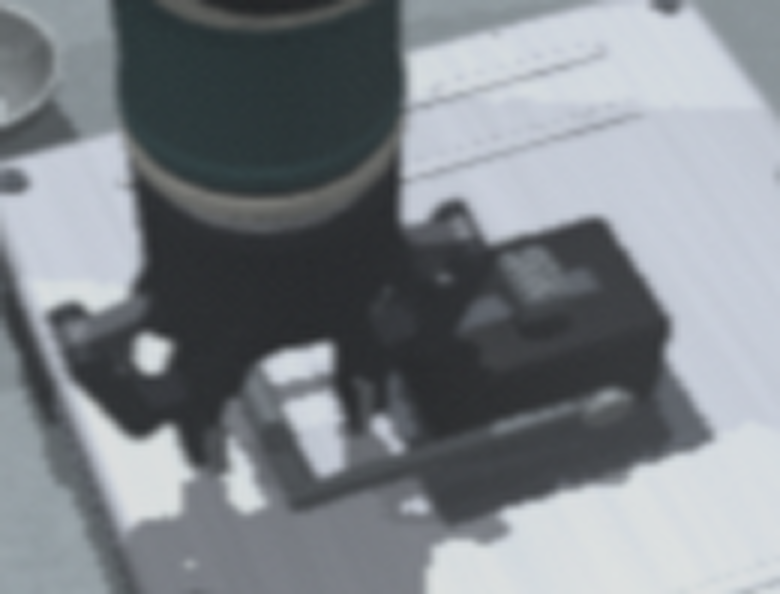

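The bar sits between the pads, at col 243 against a pad midpoint of about 254, so it is slightly off centre. I'll correct by about −5.5 mm, then close.

play_rows([
  [[0,0,-5.5,-2],[0,0,0,0]],
])

```text
time: 9.93
tcp_pos: [0.5033, -0.1009, 0.0819]
tool_rot: [0.572, -0.565, 0.415, -0.425]
contact_force: [-0.3, -0.8, -0.8]
gripper_width: 0.499
```

```bash
python3 plan.py -93 0 80
```

```text
t 9.93 tcp local mm [-92.3   0.2  81.9] grip 0.499 F local [-0.5 -0.7 -0.8]
tool axes in pack frame (cols x,y,z)
 [[ 0.     0.017  1.   ]
 [-1.    -0.006  0.   ]
 [ 0.006 -1.     0.017]] yaw err of z 0.01
q [ 0.55  0.53 -0.51  2.03  0.41  0.66  0.07]
tool shift mm [ 0.1  1.9 -0.7]
```

play_rows([
  [[0,0,0,0],[0,0,0,0],[0,0,0,0],[0,0,0,0]],
], claw=0)

```text
time: 10.42
tcp_pos: [0.5035, -0.1012, 0.0825]
tool_rot: [0.572, -0.565, 0.415, -0.426]
contact_force: [-0.9, -1.0, 0.0]
gripper_width: 0.111
```

```bash
python3 plan.py -93 0 80
```

```text
t 10.43 tcp local mm [-92.2  -0.2  82.5] grip 0.111 F local [-1.2 -0.7  0. ]
tool axes in pack frame (cols x,y,z)
 [[-0.001  0.018  1.   ]
 [-1.    -0.007 -0.   ]
 [ 0.007 -1.     0.018]] yaw err of z -0.03
q [ 0.55  0.53 -0.51  2.03  0.41  0.66  0.07]
tool shift mm [-0.2  2.5 -0.9]
```

The grip is on the bar (opening 0.111, about 9–12 mm). I'll lift gently first to check that it is unlocked.

play_rows([
  [[0,-2.5,0,0],[0,-2.5,0,0],[0,-2.5,0.2,0],[0,-2.5,0.3,0]],
])

```text
time: 10.92
tcp_pos: [0.5037, -0.101, 0.0916]
tool_rot: [0.573, -0.565, 0.415, -0.426]
contact_force: [4.9, -0.2, -9.8]
gripper_width: 0.115
```

```bash
python3 plan.py|head -1
```

```text
t 10.93 tcp local mm [-92.   -0.1  91.6] grip 0.115 F local [ 4.6 -1.7 -9.8]
```

play_rows([
  [[0,-2,0.6,0],[0,-2,0.6,0]],
])

```text
time: 11.18
tcp_pos: [0.5042, -0.1009, 0.096]
tool_rot: [0.572, -0.565, 0.415, -0.425]
contact_force: [0.7, -0.8, -5.1]
gripper_width: 0.12
```

```bash
python3 plan.py|head -1
```

```text
t 11.18 tcp local mm [-91.5  -0.1  96. ] grip 0.12 F local [ 0.5 -0.9 -5.1]
```

play_rows([
  [[0,-2,0.5,0],[0,-2,0.5,0]],
])

```text
time: 11.42
tcp_pos: [0.5047, -0.1007, 0.1001]
tool_rot: [0.572, -0.565, 0.415, -0.425]
contact_force: [1.3, -0.8, -7.4]
gripper_width: 0.115
```

play_rows([
  [[0,-2,0.5,0],[0,-2,0.5,0]],
])

```text
time: 11.68
tcp_pos: [0.5053, -0.1005, 0.1039]
tool_rot: [0.572, -0.565, 0.416, -0.425]
contact_force: [3.4, -0.3, -10.3]
gripper_width: 0.116
```

```bash
python3 plan.py|head -1
```

```text
t 11.68 tcp local mm [-9.030e+01 -1.000e-01  1.039e+02] grip 0.116 F local [  3.1  -1.3 -10.3]
```

```bash
python3 look.py e side wrist;python3 -c "
import cv2
a=cv2.imread('pics/side_e.png')[165:275,200:330]
cv2.imwrite('pics/zs5.png',cv2.resize(a,None,fx=6,fy=5.4,interpolation=cv2.INTER_CUBIC))"
```

```text
{'time': 11.775, 'tcp_pos': [0.5054, -0.1005, 0.1041], 'tool_rot': [0.5718, -0.5655, 0.4156, -0.425], 'contact_force': [1.7075, -0.6491, -6.6736], 'gripper_width': 0.12073401496496759}
```

View pics/zs5.png

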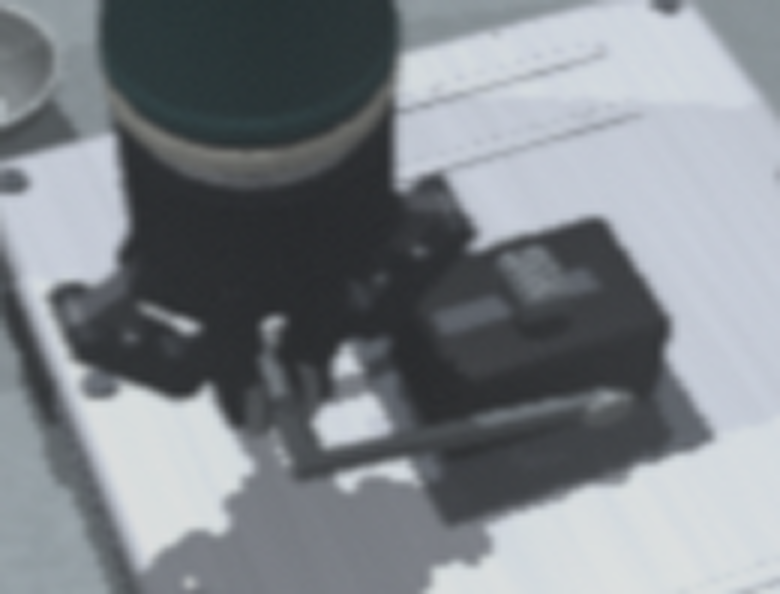

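View pics/wrist_e.png

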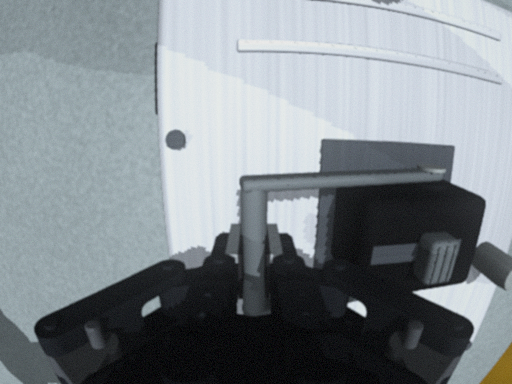

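The near bar corner rose from about row 500 to 470 in the zoom, roughly 20 mm, so the lever is following the gripper. I'll carry on along the arc.

play_rows([
  [[0,-3,0.9,0],[0,-3,0.9,0]],
])

```text
time: 12.02
tcp_pos: [0.5067, -0.1001, 0.1106]
tool_rot: [0.571, -0.566, 0.416, -0.425]
contact_force: [0.9, -0.6, -6.2]
gripper_width: 0.114
```

```bash
python3 plan.py|head -1
```

```text
t 12.03 tcp local mm [-8.880e+01 -1.000e-01  1.106e+02] grip 0.114 F local [ 0.7 -0.9 -6.2]
```

play_rows([
  [[0,-7,2.3,0],[0,-6.9,2.7,0],[0,-6.7,3.2,0],[0,-6.4,3.7,0]],
])

```text
time: 12.52
tcp_pos: [0.5176, -0.0968, 0.1392]
tool_rot: [0.571, -0.566, 0.416, -0.425]
contact_force: [-1.3, -2.3, -3.2]
gripper_width: 0.111
```

```bash
cat >> plan.py <<'E'
th=np.arctan2(l[2]-.0825,.0128-l[0]);print('theta',th.round(3),'r',np.hypot(l[2]-.0825,.0128-l[0]).round(4))
D=(P.T@M)
for t0 in th+.07*np.arange(8):
    t1=t0+.07
    n=np.array([.0128-.105*np.cos(t1),l[1],.0825+.105*np.sin(t1)]);o=np.array([.0128-.105*np.cos(t0),l[1],.0825+.105*np.sin(t0)])
    print(t1.round(2),(D.T@(n-o)*1000).round(1),end=';')
E
python3 plan.py
```

```text
t 12.53 tcp local mm [-7.750e+01 -1.000e-01  1.392e+02] grip 0.111 F local [-1.9 -1.8 -3.2]
tool axes in pack frame (cols x,y,z)
 [[-0.001  0.013  1.   ]
 [-1.    -0.005 -0.001]
 [ 0.005 -1.     0.013]] yaw err of z -0.06
q [ 0.57  0.46 -0.56  1.97  0.34  0.79  0.12]
theta 0.561 r 0.1066
0.63 [ 0.  -6.   4.2];0.7 [ 0.  -5.7  4.6];0.77 [ 0.  -5.4  5. ];0.84 [ 0.  -5.   5.4];0.91 [ 0.  -4.6  5.7];0.98 [ 0.  -4.2  6. ];1.05 [ 0.  -3.8  6.3];1.12 [ 0.  -3.3  6.5];
```

play_rows([
  [[0,-5.8,4.5,0],[0,-5.5,4.9,0],[0,-5.2,5.1,0],[0,-5,5.4,0]],
])

```text
time: 13.02
tcp_pos: [0.5333, -0.0919, 0.1616]
tool_rot: [-0.568, 0.569, -0.419, 0.423]
contact_force: [-5.4, -2.7, -4.4]
gripper_width: 0.113
```

```bash
python3 plan.py
```

```text
t 13.03 tcp local mm [-6.100e+01 -1.000e-01  1.616e+02] grip 0.113 F local [-6.  -1.  -4.4]
tool axes in pack frame (cols x,y,z)
 [[-0.002  0.002  1.   ]
 [-1.    -0.005 -0.002]
 [ 0.005 -1.     0.002]] yaw err of z -0.12
q [ 0.56  0.46 -0.57  1.91  0.33  0.86  0.12]
theta 0.82 r 0.1081
0.89 [ 0.  -4.8  5.6];0.96 [ 0.  -4.4  5.9];1.03 [ 0.  -4.   6.2];1.1 [ 0.  -3.5  6.4];1.17 [ 0.  -3.1  6.7];1.24 [-0.  -2.6  6.9];1.31 [-0.  -2.1  7. ];1.38 [-0.  -1.6  7.2];
```

play_rows([
  [[0,-4.8,5.7,0],[0,-4.4,6,0],[0,-4,6.3,0],[0,-3.5,6.5,0]],
])

```text
time: 13.52
tcp_pos: [0.5534, -0.0857, 0.179]
tool_rot: [-0.565, 0.572, -0.422, 0.42]
contact_force: [-7.1, -1.7, 2.9]
gripper_width: 0.113
```

```bash
python3 plan.py
```

```text
t 13.53 tcp local mm [-4.00e+01 -1.00e-01  1.79e+02] grip 0.113 F local [-7.3  0.4  2.9]
tool axes in pack frame (cols x,y,z)
 [[-0.003 -0.009  1.   ]
 [-1.    -0.004 -0.003]
 [ 0.004 -1.    -0.009]] yaw err of z -0.18
q [ 0.54  0.47 -0.57  1.85  0.32  0.92  0.11]
theta 1.07 r 0.11
1.14 [-0.  -3.4  6.5];1.21 [-0.  -2.9  6.8];1.28 [-0.  -2.4  6.9];1.35 [-0.  -1.9  7.1];1.42 [-0.  -1.4  7.2];1.49 [-0.  -0.9  7.3];1.56 [-0.  -0.4  7.3];1.63 [-0.   0.1  7.3];
```

play_rows([
  [[0,-4.2,6.3,0],[0,-3.6,6.6,0],[0,-3,6.8,0],[0,-2.4,7,0]],
])

```text
time: 14.02
tcp_pos: [0.5785, -0.078, 0.1912]
tool_rot: [-0.563, 0.573, -0.423, 0.419]
contact_force: [-6.3, -1.5, 4.0]
gripper_width: 0.11
```

```bash
python3 plan.py
```

```text
t 14.03 tcp local mm [-1.370e+01 -1.000e-01  1.912e+02] grip 0.11 F local [-6.5  0.4  4. ]
tool axes in pack frame (cols x,y,z)
 [[-0.003 -0.015  1.   ]
 [-1.    -0.003 -0.003]
 [ 0.003 -1.    -0.015]] yaw err of z -0.2
q [ 0.51  0.49 -0.57  1.78  0.32  0.98  0.1 ]
theta 1.331 r 0.1119
1.4 [-0.  -1.6  7.2];1.47 [-0.  -1.1  7.3];1.54 [-0.  -0.6  7.3];1.61 [-0.  -0.1  7.3];1.68 [-0.   0.4  7.3];1.75 [-0.   1.   7.3];1.82 [-0.   1.5  7.2];1.89 [-0.   2.   7.1];
```

```bash
python3 look.py f side wrist;python3 -c "
import cv2
a=cv2.imread('pics/side_f.png')[140:270,210:340]
cv2.imwrite('pics/zs6.png',cv2.resize(a,None,fx=4.5,fy=4.5,interpolation=cv2.INTER_CUBIC))"
```

```text
{'time': 14.125, 'tcp_pos': [0.5802, -0.0774, 0.192], 'tool_rot': [-0.5644, 0.572, -0.4221, 0.4197], 'contact_force': [-1.4919, -2.0508, -5.0921], 'gripper_width': 0.11139746198866861}
```

View pics/zs6.png

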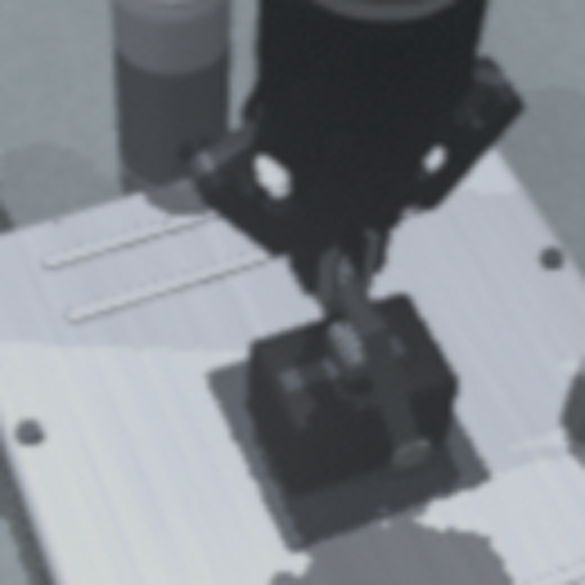

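View pics/wrist_f.png

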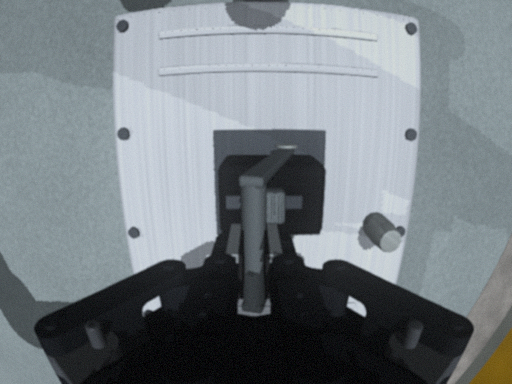

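The bar is still between the fingertips and the lever is near upright. I'll go on to the stop, mostly level.

play_rows([
  [[0,-0.5,6.5,0],[0,0.5,6.5,0],[0,0.5,5,0]],
])

```text
time: 14.5
tcp_pos: [0.5975, -0.0721, 0.1956]
tool_rot: [-0.563, 0.573, -0.422, 0.42]
contact_force: [-5.0, -1.8, -2.6]
gripper_width: 0.112
```

```bash
python3 plan.py|head -1
```

```text
t 14.5 tcp local mm [  6.2  -0.  195.6] grip 0.112 F local [-5.3 -0.2 -2.6]
```

play_rows([
  [[0,0.8,3,0],[0,0.8,2,0],[0,0.5,2,0]],
])

```text
time: 14.88
tcp_pos: [0.6031, -0.0704, 0.1958]
tool_rot: [-0.562, 0.574, -0.423, 0.42]
contact_force: [-6.3, -3.2, 0.3]
gripper_width: 0.109
```

```bash
python3 plan.py|head -1
```

```text
t 14.88 tcp local mm [ 12.   -0.  195.8] grip 0.109 F local [-7.  -1.2  0.3]
```

play_rows([
  [[0,0.5,2,0],[0,0.5,2,0],[0,0,0,0]],
])

```text
time: 15.25
tcp_pos: [0.6037, -0.0701, 0.1959]
tool_rot: [-0.559, 0.577, -0.425, 0.418]
contact_force: [-0.2, -2.0, -8.2]
gripper_width: 0.11
```

```bash
python3 plan.py|head -5; python3 look.py g side wrist;python3 -c "
import cv2
a=cv2.imread('pics/side_g.png')[140:270,210:340]
cv2.imwrite('pics/zs7.png',cv2.resize(a,None,fx=4.5,fy=4.5,interpolation=cv2.INTER_CUBIC))"
```

```text
t 15.25 tcp local mm [ 12.7   0.  195.9] grip 0.11 F local [-0.8 -1.8 -8.2]
tool axes in pack frame (cols x,y,z)
 [[-0.004 -0.026  1.   ]
 [-1.    -0.007 -0.005]
 [ 0.008 -1.    -0.026]] yaw err of z -0.26
{'time': 15.35, 'tcp_pos': [0.6038, -0.0701, 0.1959], 'tool_rot': [-0.5589, 0.5767, -0.4247, 0.418], 'contact_force': [-3.4191, -2.0221, -4.0643], 'gripper_width': 0.10951209087587802}
```

View pics/zs7.png

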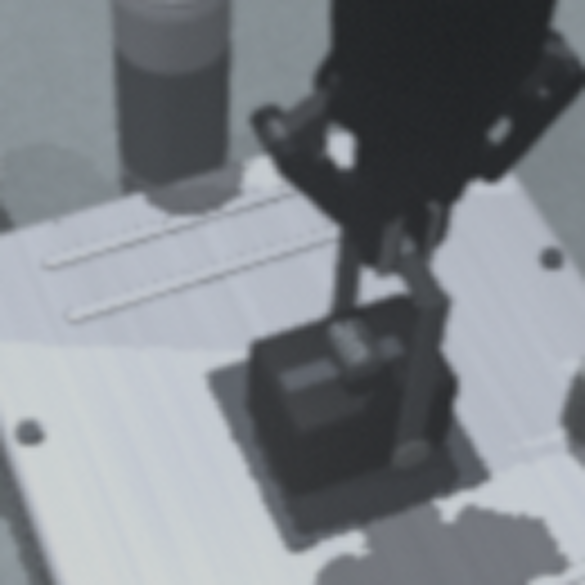

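View pics/wrist_g.png

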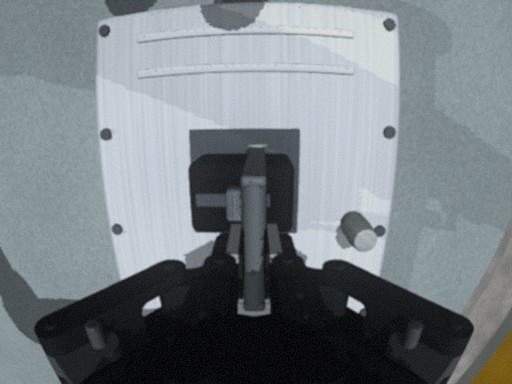

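The lever stands upright: the arm is straight above the hinge in the wrist view, and motion stopped at local x = 12.7 mm against a hinge at about 12. I'll release and retreat upwards.

play_rows([
  [[0,0,0,0],[0,0,0,0],[0,0,0,0],[0,-10,0,0],[0,-20,0,0],[0,-30,0,0],[0,-30,0,0],[0,0,0,0]],
], claw=50)

```text
time: 16.35
tcp_pos: [0.6118, -0.065, 0.2986]
tool_rot: [-0.565, 0.572, -0.419, 0.422]
contact_force: [0.3, 0.5, -0.6]
gripper_width: 0.502
```

```bash
python3 plan.py|head -1; python3 look.py h side top wrist;python3 -c "
import cv2
a=cv2.imread('pics/side_h.png')[120:270,210:360]
cv2.imwrite('pics/zs8.png',cv2.resize(a,None,fx=4,fy=4,interpolation=cv2.INTER_CUBIC))"
```

```text
t 16.35 tcp local mm [ 21.9   2.6 298.6] grip 0.502 F local [ 0.4  0.4 -0.6]
{'time': 16.5, 'tcp_pos': [0.6098, -0.0655, 0.2945], 'tool_rot': [-0.5635, 0.573, -0.4211, 0.4204], 'contact_force': [-0.1648, 0.0364, -0.5564], 'gripper_width': 0.5034963630993576}
```

View pics/zs8.png

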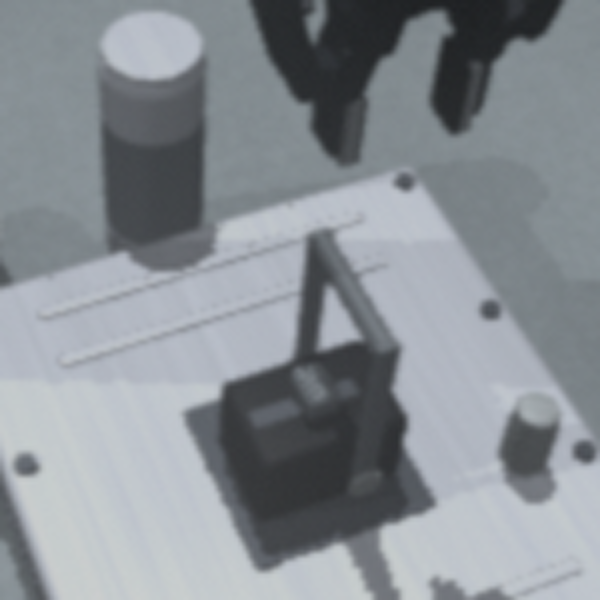

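View pics/wrist_h.png

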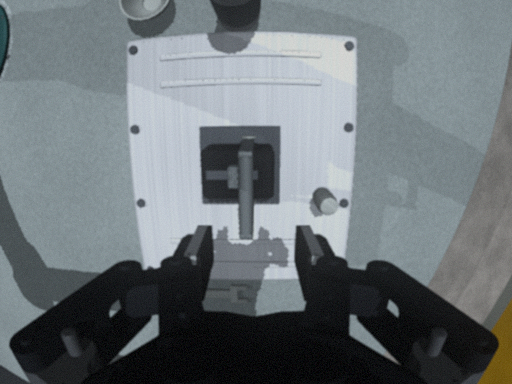

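```bash
python3 - <<'E'
from geo import *
c=np.array([.5916,-.0739]);a=np.radians(17.1);X=np.array([np.cos(a),np.sin(a)]);Y=np.array([-X[1],X[0]])
S=load('side','h')
for th in (1.35,1.45,1.571):
  print(th,[np.round(proj(S,[*(c+X*(.012-.105*np.cos(th))+Y*y),.088+.105*np.sin(th)]),1).tolist() for y in(.0345,-.0345)])
for p in ((289.3,179.5),(306,206)):
  q=onz(S,p,.193)[:2]-c;print((q@X*1000).round(1),(q@Y*1000).round(1))
E
```

```text
1.35 [[277.6, 183.4], [293.6, 211.9]]
1.45 [[282.7, 181.2], [299.1, 209.5]]
1.571 [[289.0, 179.1], [305.6, 207.1]]
12.2 33.3
13.7 -32.6
```

The bar ends lie at local x of about 12–14 mm and a height of 193 mm, which matches upright (1.571) to within a pixel. The robot is clear, so I'll hand in.

```bash
python3 -c "
from bench import env
print(env.finish_job()); print(env.sense()['time'])"
```

```text
the job is handed in; nothing more can be done
None
the job is handed in; nothing more can be done
```

The battery module's lever is upright and released, with the safety tab against its stop; I handed the job in at about 16.5 s. No verdict was reported.

**Tab:** I pushed it with shut fingertips in 1–1.5 mm steps. The force held at about 4 N until roughly 23 mm of travel. It then rose to about 8 N and the tab stopped moving, so I backed off there.

**Lever:** I gripped the cross-bar and eased it past the angle where a lock would have held it; the measured pull stayed around 10 N or less. I then followed the arc until the lever stopped against its upright stop, let go, and moved about 100 mm clear.

**Last checks:**
- **Lever angle:** the bar ends in the side view match the fully upright position to within about a pixel.
- **Tab:** it is still visibly on the release side.
- **Contact:** the measured contact force is near zero.
- **Bystanders:** the socket, spray can and bowl look undisturbed. I did not measure their positions, and I did not look at the wrench again at the end.

**Disagreement:** the bar slid about 8 mm towards the fingertips during the lift. My assumed arc radius was 105 mm, but the tool's path measured 107–112 mm. The grip held throughout.

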